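# Check the headset back in at the soldering bench

### The job

Check the headset back in: lower it gently over the rack's horizontal bar so that it hangs by its inner head strap, an ear cup on each side of the bar, and let go. Once it hangs, roll the ridged marker wheel up (top away from the robot) by its ridges until its one large ridge stands straight up beside the pointer. Leave the other things on the bench where they are.

Things in the scene. Friction and masses are not known exactly. Their poses are not given: they have to be found in the camera images.
- headset: Black headset standing upright on its two flat-bottomed ear cups: 153 mm wide (x, cup to cup), 60 deep (y), 174 tall, 0.2 to 0.4 kg, same when turned half round. Origin: centre of the underside, z up. Cups 68 mm tall, 92 mm apart. Two bands join them: the outer bow on top, to be held, and 38 mm of free space below it the inner head strap.
- headset_bow (a point): Middle of the stiff outer bow, centre of its thickness, 170 mm above the headset's origin, axes as the headset. The bow is 24 mm deep in y (grip across this), 8 mm thick (166 to 174 mm above the origin), its flat middle 56 mm long in x.
- headset_strap (a point): Middle of the underside of the inner head strap (32 mm deep in y, 5 mm thick, flat for 36 mm in x, then sloping down to both cups), 122.5 mm above the headset's origin; this is what rests on the bar.
- rack: Fixed dark steel rack: base plate 90 x 270 x 8 mm, two posts, and between them a bare round aluminium bar along the rack's y, 18 mm thick, 228 mm long, its top 146 mm above the table, level with the posts' tops. Origin: centre of the underside, z up. The headset hangs with its y along the bar, cups on the bar's two sides, 15 mm above the base plate.
- rack_bar (a point): Top of the bar, midway between the posts; axes as the rack.
- marker: Fixed in/out marker unit: grey base 110 x 100 x 6 mm, two cheek plates (inner faces 60 mm apart, tops 76 mm above the table) carrying a light grey ridged wheel. A pointer post, 8 mm wide, stands 42 mm to +y of the wheel's middle, above the axle, 122 mm high. Origin: centre of the underside; y along the axle; the wheel's top moves to +x (away from the robot) when rolled up.
- marker_axle (a point): Centre of the marker wheel, on the axle, 66 mm above the table; axes as the marker unit, fixed to it.
- wheel (a joint): Wheel angle, rad; 0: large ridge straight up by the pointer; negative: it leans to -x (robot side); grows as the top is pushed to +x; -2.3 to 0.8. Wheel 54 mm wide, hub radius 32; 8 full-width ridges 45 degrees apart: seven 6 mm thick ending 50 mm from the axle, the large one 12 mm thick ending at 58. Stiff: 2 to 3 N at a ridge turns it either way; it stays where left.
- multimeter: Bystander: red and black multimeter lying flat, 170 x 80 x 38 mm. Origin under its centre.
- spool: Bystander: upright solder spool, 60 mm across, 50 mm tall. Origin under its centre.
- tape: Bystander: amber tape roll lying flat, 90 mm across, 24 mm tall. Origin under its centre.
- cutters: Bystander: side cutters lying flat, about 145 mm long, 16 mm tall.
- board: Bystander: green circuit board lying flat, 90 x 65 mm, about 18 mm tall. Origin under its centre.
- driver: Bystander: screwdriver lying flat, 170 mm long.
There are look-alikes about, which are no part of the job. What is shaped like the marker but green is not meant.

How it is judged:
By the outcome, as a careful person would: the job done as asked, in the order asked, and still so for the second after the job is handed in, with the robot touching nothing.
It also fails if it takes over 61 s, if anything falls off the work surface, if the arm or the gripper's body presses on something with over 40 N, if the wrist force passes 120 N, or if a joint passes its speed limit or range.

### The arm

A 6-joint arm with a two-finger parallel gripper is mounted at the origin on the work surface. World frame = base frame: x ahead of the robot, y to its left, z up, the work surface at z = 0. Lengths are in m, angles in degrees, forces in N, time in s.
With the tool pointing down it reaches from about 0.325 to 0.9 m from the base axis. Payload 6.1 kg.
Tool frame: the origin (TCP) lies at the very end of the fingers, on their centre line; the grasp point (between the pads) lies 19 mm behind it; y points along the fingers, x is the direction in which the jaws open and shut, and the axes are right-handed (so a half turn about y gives the same grasp; the last joint's range is limited). The gripper opens to 87 mm and grips with 3 to 60 N. Pads are 19 mm wide; open, the fingers measure 117 mm over their backs; the gripper's body (75 mm by 190 mm) begins 51 mm behind the grasp point.
Start: joints at [60.327, 12.628, 87.462, -0, 79.91, -7.225], TCP at [0.239, 0.578, 0.223] pointing down, gripper open.
Joint ranges: [-170.65, 170.65], [-52.31, 119.04], [5.05, 147.46], [-71.25, 251.25], [11.57, 151.72], [-153.62, 153.62]. Speed limits (degrees/s): [147.25, 147.25, 172.46, 180, 180, 180].

### API

Orientations are given as a 3x3 rotation matrix whose columns are the frame's x, y, z axes.
In Python, from rig import ctrl, optics, job gives the robot as it stands.
- The arm moves only by the tool play_rows, never from a script. Its argument "series" is a list of rows, each a list of 6 numbers: the shift along the world's x, y, z in mm, then the turn, a rotation vector about the world's x, y, z in rad. A call has exactly 8 rows; each row shifts and turns the pose as measured when the row begins; what a row does not reach is not made up. A row lasts 1/8 s, in which the tool goes at most 62.5 mm and 10.7 degrees, less where a joint would pass 70% of its speed; a pose out of reach is approached as far as the arm can. A call is refused whole if a number of a shift passes 62.5 or a number of a turn 0.188, either way. A call with a gripper value outside its range is refused whole. "gripper" is the finger opening in mm, from 0 to 87, set as the call begins (left out, the last holds). The fingers move at their own pace and stop on an object; the grip force is fixed at half the most. Time passes only in rows, so rows that do not move let the fingers close, or fill a call up. It gives the time, the measured TCP pose, the force and the opening at its end, in the units of the state.
- ctrl.get_obs(): the state, without advancing time (a new reading comes with each control period).
- optics.get_image(name): name is "scene" or "top" or "wrist"; returns the picture (420x560x3 uint8, red, green, blue); there is no depth.
- optics.camera_info(name): a dict with "fx", "fy", "cx", "cy" (pixels), "camera_from_world" (4x4, takes a point from world to camera coordinates); the wrist camera has in their place "tool_from_camera" (4x4, takes a point from camera to tool coordinates, whose origin is the TCP and whose axes are the tool frame's). Camera axes: x right, y up, looking along -z (the intrinsics and any distortion apply to the point x, -y, -z); pixel columns grow to the right and rows downward; lengths in m; the calibration is good to about 2 mm. A picture is of the moment at which its call begins: read the wrist's pose just before it. camera_info takes no time and is no camera call.
- job.hand_in(): hands the job in, once; it reports no verdict.
The state is a dict: "time_s": time; "qpos": joint angles; "joint_velocities": joint speeds; "joint_efforts": joint torques, N m; "tool_pos": TCP position; "tool_rot": TCP orientation; "contact_force": force on the tool from outside, world axes, zero at the start; "torque": the same for the moment, N m; "width": finger opening in m.
Only numpy, scipy, OpenCV 4.12 (cv2) and the standard library are available. Lean on these libraries where they do the work, as an engineer would, in place of code of your own. Each camera call takes 0.05 s, during which the arm holds its last target. There are 200 camera calls.

## Working session

There is one attempt and no reset: what is moved stays moved. The work goes in short steps, Python scripts to look and compute and a tool call to move; the robot and the scene stay as the last step left them, time stands still between calls to the robot, and variables do not carry over. Pictures are saved under pics/ and viewed, about 8 in all and at most 12, crops included, and the job is handed in when it is done.

Besides the shell and the picture viewer there is one more tool, called after "Request:" as name(argument=value, ...), one argument or row to a line, values as JSON. play_rows: Moves the arm, as the interface text tells. Its arguments: {"type":"object","properties":{"series":{"type":"array","items":{"type":"array","items":{"type":"number"}}},"gripper":{"type":"number"}},"required":["series"]}

```bash
ls; mkdir -p pics; python3 - <<'E'
from rig import ctrl, optics, job
import cv2,numpy as np
np.set_printoptions(precision=4,suppress=True)
for n in("scene","top"):
    im=optics.get_image(n); cv2.imwrite(f"pics/{n}0.png",im[...,::-1])
    print(n,optics.camera_info(n))
print(optics.camera_info("wrist"))
print(ctrl.get_obs())
E
```

```text
pics
scene {'fx': 392.6791141600617, 'fy': 392.6791141600617, 'cx': 280.42238583566467, 'cy': 209.65585907637933, 'camera_from_world': array([[-0.8437,  0.5367,  0.0109,  0.4324],
       [-0.2946, -0.4799,  0.8264,  0.064 ],
       [ 0.4488,  0.694 ,  0.563 , -1.4776],
       [ 0.    ,  0.    ,  0.    ,  1.    ]])}
top {'fx': 432.76714696929025, 'fy': 432.76714696929025, 'cx': 279.80347180343546, 'cy': 214.42317294671824, 'camera_from_world': array([[ 0.0258, -0.9995,  0.0198, -0.0265],
       [ 0.9851,  0.0288,  0.1697, -0.5311],
       [-0.1701,  0.0151,  0.9853, -1.1218],
       [ 0.    ,  0.    ,  0.    ,  1.    ]])}
{'fx': 339.2368305628999, 'fy': 339.2368305628999, 'cx': 279.2597007763878, 'cy': 208.94730671801545, 'tool_from_camera': array([[ 1.    ,  0.0002,  0.0002, -0.0008],
       [ 0.0002,  0.2669, -0.9637, -0.162 ],
       [-0.0003,  0.9637,  0.2669,  0.0732],
       [ 0.    ,  0.    ,  0.    ,  1.    ]])}
{'time_s': 0.1, 'qpos': array([60.3273, 12.671 , 87.5183, -0.0008, 79.9112, -7.2242]), 'joint_velocities': array([ 0.0668, -0.0573, -0.148 , -0.0366, -0.0119,  0.1232]), 'joint_efforts': array([  0.001 , -49.5942, -38.8522,   0.0702,   0.0514,  -0.    ]), 'tool_pos': array([0.2384, 0.5772, 0.2216]), 'tool_rot': array([[ 0.3818, -0.0009, -0.9242],
       [ 0.9242, -0.0015,  0.3818],
       [-0.0017, -1.    ,  0.0002]]), 'contact_force': array([-0.7782,  0.4816,  0.2478]), 'torque': array([-0.0438,  0.0618,  0.0354]), 'width': 0.08698183385901256}
```

View pics/scene0.png

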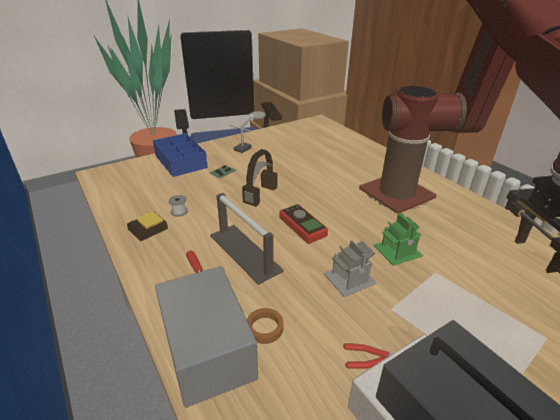

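View pics/top0.png

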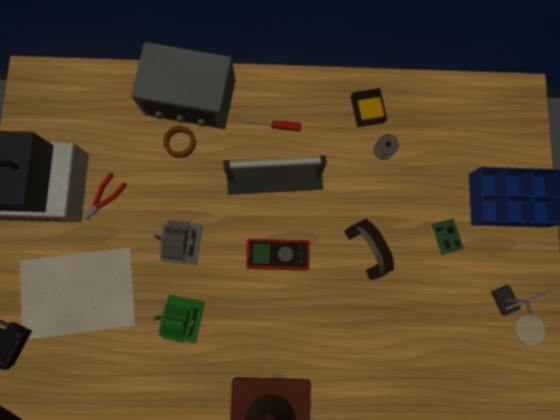

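Top view: the headset is at about (370,248), the rack at (275,175) and the grey marker at (180,242). The look-alike green marker is at (180,318), and the lamp at (515,310) isn't part of the job. I'll check these with one close crop montage.

```bash
cat > h.py <<'E'
import cv2,numpy as np
from rig import ctrl, optics, job
np.set_printoptions(precision=4,suppress=True)
def cam(n,obs=None):
    c=optics.camera_info(n)
    if n=="wrist":
        T=np.eye(4);T[:3,:3]=obs["tool_rot"];T[:3,3]=obs["tool_pos"]
        E=np.linalg.inv(T@c["tool_from_camera"])
    else: E=c["camera_from_world"]
    return c,E
def proj(P,c,E):
    p=(np.atleast_2d(P)@E[:3,:3].T)+E[:3,3]
    return np.c_[c["cx"]+c["fx"]*p[:,0]/-p[:,2],c["cy"]-c["fy"]*p[:,1]/-p[:,2]]
def onz(uv,z,c,E):
    d=np.array([(uv[0]-c["cx"])/c["fx"],-(uv[1]-c["cy"])/c["fy"],-1.])
    R=E[:3,:3];o=-R.T@E[:3,3];w=R.T@d
    return o+w*(z-o[2])/w[2]
def snap(n,name):
    o=ctrl.get_obs();im=optics.get_image(n)[...,::-1].copy()
    cv2.imwrite(f"pics/{name}.png",im);np.savez(f"pics/{name}.npz",p=o["tool_pos"],r=o["tool_rot"])
    return im,o
def rz(a): a=np.radians(a);return np.array([[np.cos(a),-np.sin(a),0],[np.sin(a),np.cos(a),0],[0,0,1]])
E
python3 - <<'E'
import cv2,numpy as np
t=cv2.imread("pics/top0.png");s=cv2.imread("pics/scene0.png")
def cr(im,x,y,w,h): 
    return cv2.resize(im[y:y+h,x:x+w],(400,300),interpolation=cv2.INTER_CUBIC)
a=np.vstack([np.hstack([cr(t,330,210,80,60*1+20),cr(t,215,140,120,90)]),np.hstack([cr(t,145,207,80,60),cr(s,315,225,80,60+10)])])
a=cv2.convertScaleAbs(a,alpha=1.7,beta=15)
cv2.imwrite("pics/m1.png",a)
E
```

```text
(no output)
```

View pics/m1.png

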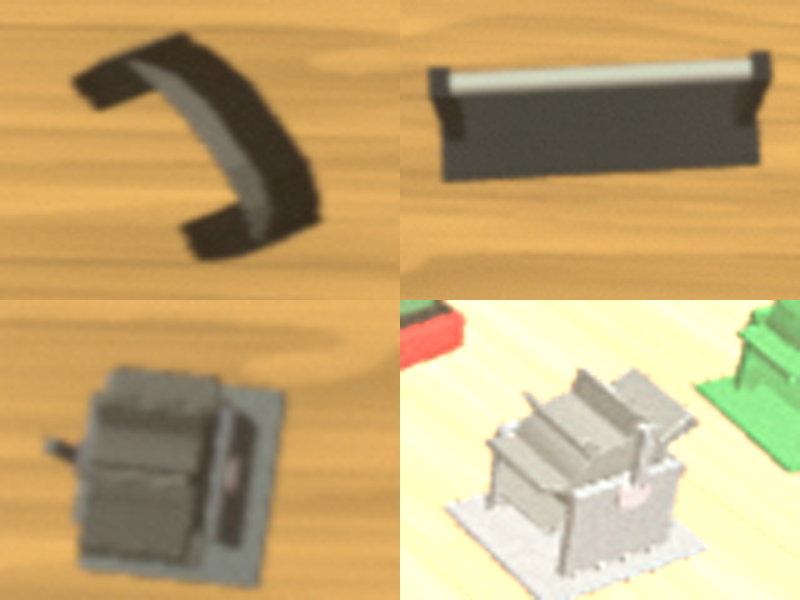

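Top crops: the headset stands yawed, with its outer bottom corners at about (344,231) and (370,279). The bar runs from (230,165) to (321,160). The grey marker's pointer is on its left (+y), and the wheel's ridges are visible. Both choices fit the description. Next I'll compute coarse poses.

```bash
python3 - <<'E'
from h import *
c,E=cam("top")
g=lambda u,z:onz(u,z,c,E)
def rep(n,a,b):
    d=b-a;print(n,a,b,"len",np.linalg.norm(d),"ang",np.degrees(np.arctan2(d[1],d[0])))
a,b=g((344.4,230.8),0),g((370,279.3),0);rep("head face",a,b)
rep("cup1 edge",a,g((349.4,239.3),0))
rep("bar",g((230,164.8),.137),g((320.6,160.4),.137))
rep("base near",g((227.6,194),.008),g((323,188.9),.008))
rep("marker right",g((202,225),.006),g((196.6,264),.006))
rep("marker near",g((160.6,261),.006),g((196.6,264),.006))
for n,yaw in(("bow",None),):
    ex=(b-a)/np.linalg.norm(b-a); ey=np.array([-ex[1],ex[0],0])
    for s in(1,-1):
        o=(a+b)/2+s*ey*.03; P=o+np.array([0,0,.17]); print("origin",o,"bow px",proj(P,c,E))
o=ctrl.get_obs();print(o["qpos"],o["tool_rot"])
E
```

```text
head face [ 0.4983 -0.1942  0.    ] [ 0.3661 -0.2648  0.    ] len 0.1499040195041073 ang -151.9314709964163
cup1 edge [ 0.4983 -0.1942  0.    ] [ 0.4749 -0.2082  0.    ] len 0.027331280909398438 ang -149.23693281104218
bar [0.6394 0.1187 0.137 ] [ 0.6582 -0.1105  0.137 ] len 0.23001762816128501 ang -85.300717450781
base near [0.5919 0.1353 0.008 ] [ 0.6147 -0.1323  0.008 ] len 0.26860879703114193 ang -85.12775921691004
marker right [0.5024 0.2022 0.006 ] [0.3947 0.2108 0.006 ] len 0.1080722991041694 ang 175.42329189452158
marker near [0.4002 0.309  0.006 ] [0.3947 0.2108 0.006 ] len 0.09833959942025516 ang -93.1996984686744
origin [ 0.4463 -0.256   0.    ] bow px [[382.0289 243.6982]]
origin [ 0.4181 -0.203   0.    ] bow px [[360.0129 254.9177]]
[60.3273 12.671  87.5183 -0.0008 79.9112 -7.2242] [[ 0.3818 -0.0009 -0.9242]
 [ 0.9242 -0.0015  0.3818]
 [-0.0017 -1.      0.0002]]
```

Sizes agree: headset 150 vs 153 mm, bar 230 vs 228, rack base 269 vs 270, marker 108x98 vs 110x100.
- Headset: about (0.446, -0.256), yaw 28°.
- Bar: midpoint (0.649, 0.004), yaw 4.8°.
- Marker: (0.452, 0.256), yaw -4°.

I'll move above the headset now.

Request:
play_rows(
  series=[
    [13, -52, 6, 0, 0, -0.141],
    [13, -52, 6, 0, 0, -0.141],
    [13, -52, 6, 0, 0, -0.141],
    [13, -52, 6, 0, 0, -0.141],
    [13, -52, 6, 0, 0, -0.141],
    [13, -52, 6, 0, 0, -0.141],
    [13, -52, 6, 0, 0, -0.141],
    [13, -52, 6, 0, 0, -0.141],
  ],
  gripper=87,
)

```text
time_s: 1.1
tool_pos: [0.3405, 0.1499, 0.265]
tool_rot: [[1.0, -0.008, -0.022], [0.022, -0.001, 1.0], [-0.008, -1.0, -0.001]]
contact_force: [0.8, -0.0, 0.6]
width: 0.0871
```

Request:
play_rows(
  series=[
    [13, -52, 0, 0, 0, -0.141],
    [13, -52, 0, 0, 0, -0.141],
    [13, -52, 0, 0, 0, -0.141],
    [13, -52, 0, 0, 0, -0.141],
    [13, -52, 0, 0, 0, -0.141],
    [13, -52, 0, 0, 0, -0.141],
    [13, -52, 0, 0, 0, -0.141],
    [13, -52, 0, 0, 0, -0.141],
  ],
)

```text
time_s: 2.1
tool_pos: [0.4443, -0.2803, 0.2642]
tool_rot: [[0.412, -0.001, 0.911], [-0.911, 0.006, 0.412], [-0.006, -1.0, 0.001]]
contact_force: [0.8, 0.8, 0.6]
width: 0.0872
```

```bash
python3 - <<'E'
from h import *
snap("wrist","w0a")
im,o=snap("wrist","w0");print(o["tool_pos"],o["tool_rot"])
c,E=cam("wrist",o)
O=np.array([.4463,-.256,0]);R=rz(28.1)
for z,col in((.174,(0,0,255)),(.0,(0,255,0))):
    P=[[x,y,z] for x,y in(((-.028,-.012),(.028,-.012),(.028,.012),(-.028,.012)) if z else ((-.0765,-.03),(.0765,-.03),(.0765,.03),(-.0765,.03)))]
    cv2.polylines(im,[proj(np.array(P)@R.T+O,c,E).astype(int)],True,col,1)
cv2.imwrite("pics/w0o.png",cv2.convertScaleAbs(im,alpha=1.7,beta=15))
E
```

```text
[ 0.4447 -0.2862  0.2632] [[ 0.4036 -0.0019  0.9149]
 [-0.9149  0.0018  0.4036]
 [-0.0024 -1.     -0.001 ]]
```

View pics/w0o.png

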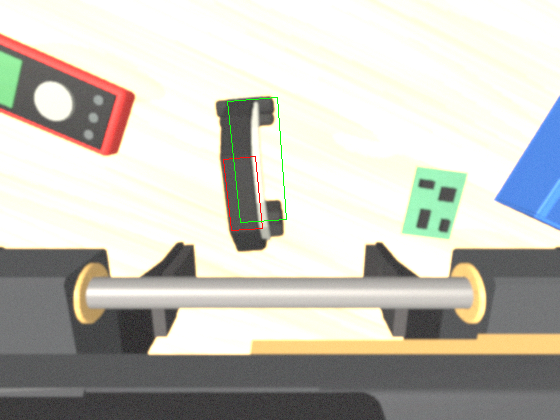

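The wrist view shows the dark bow at about columns 225-255, rows 100-245, with the light strap peeking out to its right. The bow is yawed a little differently from my estimate, so I'll measure its edges.

```bash
python3 - <<'E'
from h import *
im=cv2.imread("pics/w0.png");d=np.load("pics/w0.npz")
c,E=cam("wrist",dict(tool_pos=d["p"],tool_rot=d["r"]))
g=cv2.cvtColor(im,cv2.COLOR_BGR2GRAY)
L=[];Rr=[]
for r in range(110,245,7):
    row=g[r,205:300].astype(int); m=np.where(row<45)[0]
    if not len(m): continue
    l=m[0]; runs=np.split(m,np.where(np.diff(m)>2)[0]+1)[0]
    a=onz((205+runs[0]-.5,r),.174,c,E);b=onz((205+runs[-1]+.5,r),.166,c,E)
    L.append(a);Rr.append(b);print(r,205+runs[0],205+runs[-1],a[:2],b[:2],np.linalg.norm(a-b)*1e3)
E
```

```text
110 219 250 [ 0.4965 -0.2164] [ 0.5055 -0.2365] 23.4983323501557
117 221 250 [ 0.4926 -0.2194] [ 0.5009 -0.2384] 22.268550052254884
124 221 249 [ 0.488  -0.2211] [ 0.496  -0.2397] 21.682619645013723
131 222 249 [ 0.4837 -0.2236] [ 0.4913 -0.2416] 21.115138655847737
138 222 249 [ 0.4791 -0.2254] [ 0.4866 -0.2436] 21.21662077182623
145 222 249 [ 0.4744 -0.2272] [ 0.4818 -0.2455] 21.320432317290837
152 222 249 [ 0.4697 -0.229 ] [ 0.4769 -0.2475] 21.42661345576466
159 222 249 [ 0.4649 -0.2309] [ 0.472  -0.2495] 21.535205022272056
166 225 238 [ 0.461  -0.2348] [ 0.4637 -0.2439] 12.413296869705476
173 224 251 [ 0.4558 -0.236 ] [ 0.4627 -0.2551] 21.803420408236512
180 226 251 [ 0.4514 -0.2393] [ 0.4577 -0.2572] 20.532088703558983
187 226 249 [ 0.4464 -0.2413] [ 0.4519 -0.2579] 19.221396052113807
194 226 253 [ 0.4414 -0.2432] [ 0.448  -0.2629] 22.20460252523754
201 227 247 [ 0.4366 -0.2459] [ 0.4409 -0.2607] 17.343382992755
208 231 255 [ 0.4327 -0.2508] [ 0.4382 -0.2687] 20.37571869939727
215 229 241 [ 0.4268 -0.2514] [ 0.4283 -0.2607] 12.347581880275062
222 231 253 [ 0.4222 -0.2549] [ 0.4268 -0.2717] 19.16090497733712
229 231 258 [ 0.4168 -0.257 ] [ 0.4229 -0.2777] 22.96881644251157
236 233 260 [ 0.412  -0.2606] [ 0.4181 -0.2815] 23.153966126313005
243 236 265 [ 0.4075 -0.265 ] [ 0.4141 -0.2876] 24.890907209388452
```

```bash
python3 - <<'E'
from h import *
im=cv2.imread("pics/w0.png");d=np.load("pics/w0.npz")
c,E=cam("wrist",dict(tool_pos=d["p"],tool_rot=d["r"]))
O=np.array([.4463,-.256,0]);R=rz(28.6)
for x in(-.0765,-.046,.046,.0765):
    print(x,proj(np.array([[x,-.03,.068],[x,-.03,0]])@R.T+O,c,E).tolist())
g=cv2.cvtColor(im,cv2.COLOR_BGR2GRAY)
for col in(269,276,280):
    print(col,[r for r in range(85,250) if g[r,col]<60])
E
```

```text
-0.0765 [[287.6318886707328, 237.47458213094757], [286.51557359061616, 219.39106145426484]]
-0.046 [[285.4787962643912, 211.35893408387238], [284.6644765570754, 196.8538214566589]]
0.046 [[278.3723875387561, 125.16269438198007], [278.6383731210979, 123.48557715277184]]
0.0765 [[275.78918243439574, 93.83005155616229], [276.47909122548873, 97.19616421435629]]
269 [97, 98, 99, 100, 101, 102, 103, 104, 105, 106, 107, 108, 109, 110, 111, 112, 113, 114, 115, 116, 117, 118, 119, 120, 121, 122, 123, 201, 202, 203, 204, 205, 206, 207, 208, 209, 210, 211, 212, 213, 214, 215, 216, 217, 218, 219, 220, 221, 222, 223, 224, 225]
276 [201, 202, 203, 204, 205, 206, 207, 208, 209, 210, 211, 212, 213, 214, 215, 216, 217, 218, 219, 220, 221, 222, 223, 224, 225, 226, 227, 228, 229, 230, 231, 232, 233, 234]
280 [205, 206, 207, 208, 209, 210, 211, 212, 213, 214, 215, 216, 217, 218, 219, 220, 221, 222, 223, 224, 225, 226, 227, 228, 229, 230, 231, 232, 233, 234]
```

The model fits within about 3 px. The refined bow centre is (0.4455, -0.2545), yaw 28.7°. Next I'll align and descend.

Request:
play_rows(
  series=[
    [0, 16, 0, 0, 0, 0.045],
    [1, 16, 0, 0, 0, 0.04],
    [0, 0, 0, 0, 0, 0],
    [0, 0, -16, 0, 0, 0],
    [0, 0, -18, 0, 0, 0],
    [0, 0, -20, 0, 0, 0],
    [0, 0, -18, 0, 0, 0],
    [0, 0, -10, 0, 0, 0],
  ],
)

```text
time_s: 3.2
tool_pos: [0.4435, -0.2436, 0.1742]
tool_rot: [[0.497, -0.005, 0.868], [-0.868, 0.007, 0.497], [-0.008, -1.0, -0.001]]
contact_force: [-0.4, -0.5, -0.0]
width: 0.0872
```

Request:
play_rows(
  series=[
    [1, -6, 0, 0, 0, -0.01],
    [1, -5, 0, 0, 0, -0.009],
    [0, 0, 0, 0, 0, 0],
    [0, 0, -8, 0, 0, 0],
    [0, 0, -8, 0, 0, 0],
    [0, 0, -7, 0, 0, 0],
    [0, 0, 0, 0, 0, 0],
    [0, 0, 0, 0, 0, 0],
  ],
)

```text
time_s: 4.2
tool_pos: [0.4456, -0.2557, 0.1495]
tool_rot: [[0.479, -0.005, 0.878], [-0.878, 0.007, 0.479], [-0.008, -1.0, -0.001]]
contact_force: [0.6, -0.1, 1.4]
width: 0.0868
```

Request:
play_rows(
  series=[
    [0, 0, 0, 0, 0, 0],
    [0, 0, 0, 0, 0, 0],
    [0, 0, 0, 0, 0, 0],
    [0, 0, 0, 0, 0, 0],
    [0, 0, 0, 0, 0, 0],
    [0, 0, 0, 0, 0, 0],
    [0, 0, 0, 0, 0, 0],
    [0, 0, 0, 0, 0, 0],
  ],
  gripper=10,
)

```text
time_s: 5.2
tool_pos: [0.4459, -0.2558, 0.1503]
tool_rot: [[0.479, -0.004, 0.878], [-0.878, 0.006, 0.479], [-0.008, -1.0, -0.001]]
contact_force: [-0.4, 0.7, 0.9]
width: 0.0233
```

Request:
play_rows(
  series=[
    [0, 0, 10, 0, 0, 0],
    [0, 0, 25, 0, 0, 0],
    [0, 0, 35, 0, 0, 0],
    [0, 0, 40, 0, 0, 0],
    [0, 0, 40, 0, 0, 0],
    [0, 0, 30, 0, 0, 0],
    [0, 0, 20, 0, 0, 0],
    [0, 0, 0, 0, 0, 0],
  ],
)

```text
time_s: 6.2
tool_pos: [0.4424, -0.2533, 0.3553]
tool_rot: [[0.479, -0.01, 0.878], [-0.878, 0.01, 0.479], [-0.014, -1.0, -0.004]]
contact_force: [-0.4, -0.1, -4.1]
width: 0.0236
```

Request:
play_rows(
  series=[
    [15, 18, 0, 0, 0, -0.03],
    [28, 35, 0, 0, 0, -0.06],
    [35, 44, 0, 0, 0, -0.07],
    [38, 48, 0, 0, 0, -0.08],
    [38, 48, 0, 0, 0, -0.07],
    [28, 36, 0, 0, 0, -0.06],
    [15, 18, 0, 0, 0, -0.03],
    [0, 0, 0, 0, 0, 0],
  ],
)

```text
time_s: 7.2
tool_pos: [0.6394, 0.0026, 0.3406]
tool_rot: [[0.083, -0.024, 0.996], [-0.996, 0.019, 0.083], [-0.021, -1.0, -0.022]]
contact_force: [-0.3, 0.2, -3.3]
width: 0.0235
```

```bash
python3 - <<'E'
from h import *
im0,_=snap("scene","s1");im,o=snap("top","t1");print(o["tool_pos"],o["tool_rot"],o["contact_force"])
c,E=cam("top");cs,Es=cam("scene")
O=np.array([.649,.004,0]);R=rz(4.8)
w=lambda P,R,O:np.array(P)@R.T+O
yaw=np.degrees(np.arctan2(o["tool_rot"][1,0],o["tool_rot"][0,0]))+90;print("yaw",yaw)
H=o["tool_pos"]+np.array([0,0,.019-.170])
bar=w([[0,-.114,.146],[0,.114,.146]],R,O)
cup=[w([[s*x,y,0] for x,y in((.0765,-.03),(.0765,.03),(.046,.03),(.046,-.03))],rz(yaw),H) for s in(1,-1)]
bow=w([[x,y,.174] for x,y in((.028,-.012),(.028,.012),(-.028,.012),(-.028,-.012))],rz(yaw),H)
out=[]
for i,cc,EE in((im,c,E),(im0,cs,Es)):
    i=cv2.resize(cv2.convertScaleAbs(i,alpha=1.6),None,fx=3,fy=3,interpolation=cv2.INTER_CUBIC)
    p=lambda P:(proj(P,cc,EE)*3+1).astype(int)
    cv2.polylines(i,[p(bar)],False,(0,0,255),1)
    for q in cup+[bow]: cv2.polylines(i,[p(q)],True,(0,255,0),1)
    m=p(bar).mean(0).astype(int);m=np.maximum(m,[200,270]);out.append(i[m[1]-270:m[1]+270,max(m[0]-200,0):max(m[0]-200,0)+400])
cv2.imwrite("pics/m2.png",np.hstack(out))
E
```

```text
[0.6387 0.0018 0.3405] [[ 0.082  -0.0248  0.9963]
 [-0.9964  0.0185  0.0825]
 [-0.0205 -0.9995 -0.0232]] [-1.8055 -0.0997 -3.878 ]
yaw 4.706928973271587
```

View pics/m2.png

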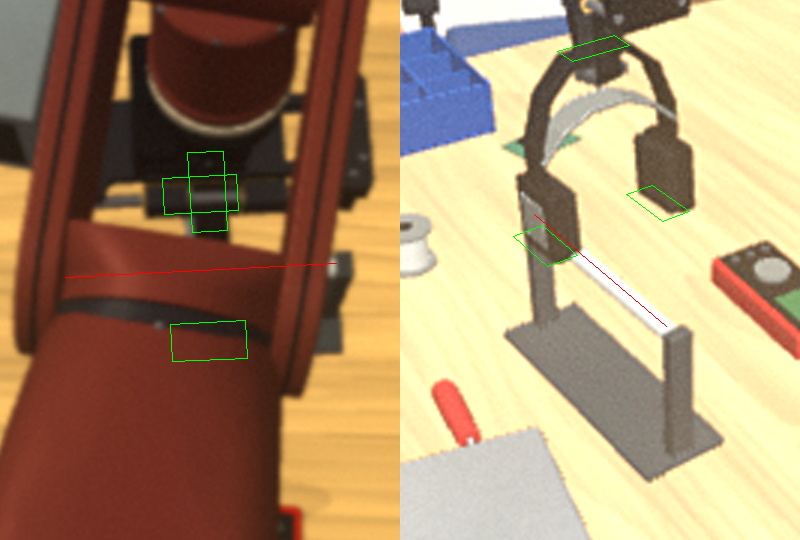

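The scene view shows the headset upright in the grip, with its cups well above the bar and straddling it in x. Next I'll fix the 1.4° tilt, centre it and lower.

Request:
play_rows(
  series=[
    [5, 1, 0, -0.01, -0.013, 0],
    [4, 1, 0, -0.009, -0.012, 0],
    [0, 0, 0, 0, 0, 0],
    [0, 0, -15, 0, 0, 0],
    [0, 0, -20, 0, 0, 0],
    [0, 0, -20, 0, 0, 0],
    [0, 0, -15, 0, 0, 0],
    [0, 0, 0, 0, 0, 0],
  ],
)

```text
time_s: 8.3
tool_pos: [0.645, -0.0003, 0.2636]
tool_rot: [[0.077, -0.002, 0.997], [-0.997, -0.002, 0.077], [0.002, -1.0, -0.002]]
contact_force: [0.6, 0.2, -4.5]
width: 0.0234
```

Request:
play_rows(
  series=[
    [2, 2, -10, 0, 0, 0],
    [2, 2, -15, 0, 0, 0],
    [0, 1, -15, 0, 0, 0],
    [0, 0, -15, 0, 0, 0],
    [0, 0, -10, 0, 0, 0],
    [0, 0, -5, 0, 0, 0],
    [0, 0, 0, 0, 0, 0],
    [0, 0, 0, 0, 0, 0],
  ],
)

```text
time_s: 9.3
tool_pos: [0.65, 0.0051, 0.1899]
tool_rot: [[0.078, 0.0, 0.997], [-0.997, -0.003, 0.078], [0.003, -1.0, 0.0]]
contact_force: [0.5, -0.8, -4.1]
width: 0.0231
```

Request:
play_rows(
  series=[
    [0, 0, -3, 0, 0, 0],
    [0, 0, -3, 0, 0, 0],
    [0, 0, -2, 0, 0, 0],
    [0, 0, -2, 0, 0, 0],
    [0, 0, -2, 0, 0, 0],
    [0, 0, -2, 0, 0, 0],
    [0, 0, 0, 0, 0, 0],
    [0, 0, 0, 0, 0, 0],
  ],
)

```text
time_s: 10.3
tool_pos: [0.6507, 0.0049, 0.1763]
tool_rot: [[0.077, 0.002, 0.997], [-0.997, -0.003, 0.077], [0.003, -1.0, 0.002]]
contact_force: [-0.6, 0.9, -3.9]
width: 0.0232
```

Request:
play_rows(
  series=[
    [0, 0, -1.5, 0, 0, 0],
    [0, 0, -1, 0, 0, 0],
    [0, 0, -1, 0, 0, 0],
    [0, 0, -1, 0, 0, 0],
    [0, 0, 0, 0, 0, 0],
    [0, 0, 0, 0, 0, 0],
    [0, 0, 0, 0, 0, 0],
    [0, 0, 0, 0, 0, 0],
  ],
)

```text
time_s: 11.3
tool_pos: [0.6516, 0.0049, 0.1733]
tool_rot: [[0.078, 0.005, 0.997], [-0.997, -0.003, 0.078], [0.003, -1.0, 0.005]]
contact_force: [-0.3, 0.2, -0.9]
width: 0.0235
```

The load has transferred to the bar (force 3.9 to 0.9 N). Opening now.

Request:
play_rows(
  series=[
    [0, 0, -0.5, 0, 0, 0],
    [0, 0, 0, 0, 0, 0],
    [0, 0, 0, 0, 0, 0],
    [0, 0, 0, 0, 0, 0],
    [0, 0, 0, 0, 0, 0],
    [0, 0, 0, 0, 0, 0],
    [0, 0, 0, 0, 0, 0],
    [0, 0, 0, 0, 0, 0],
  ],
  gripper=60,
)

```text
time_s: 12.3
tool_pos: [0.6526, 0.0047, 0.174]
tool_rot: [[0.077, 0.008, 0.997], [-0.997, -0.003, 0.077], [0.004, -1.0, 0.007]]
contact_force: [-0.3, -0.5, -0.3]
width: 0.0603
```

Request:
play_rows(
  series=[
    [0, 0, 5, 0, 0, 0],
    [0, 0, 10, 0, 0, 0],
    [0, 0, 15, 0, 0, 0],
    [0, 0, 20, 0, 0, 0],
    [0, 0, 25, 0, 0, 0],
    [0, 0, 25, 0, 0, 0],
    [0, 0, 20, 0, 0, 0],
    [0, 0, 0, 0, 0, 0],
  ],
)

```text
time_s: 13.3
tool_pos: [0.6538, 0.0046, 0.3076]
tool_rot: [[0.077, 0.016, 0.997], [-0.997, -0.004, 0.078], [0.006, -1.0, 0.016]]
contact_force: [-0.6, 0.7, -0.6]
width: 0.0599
```

Request:
play_rows(
  series=[
    [-18, 16, 0, 0, 0, -0.01],
    [-37, 32, 0, 0, 0, -0.02],
    [-48, 40, 0, 0, 0, -0.03],
    [-50, 43, 0, 0, 0, -0.03],
    [-50, 43, 0, 0, 0, -0.03],
    [-45, 38, 0, 0, 0, -0.02],
    [-30, 24, 0, 0, 0, -0.01],
    [-16, 14, 0, 0, 0, 0],
  ],
  gripper=0,
)

```text
time_s: 14.3
tool_pos: [0.3564, 0.2522, 0.3042]
tool_rot: [[-0.081, 0.012, 0.997], [-0.997, -0.006, -0.081], [0.005, -1.0, 0.013]]
contact_force: [0.1, 0.3, 0.4]
width: 0.0007
```

```bash
python3 - <<'E'
from h import *
snap("wrist","w1a");im,o=snap("wrist","w1");print(o["tool_pos"],o["tool_rot"])
s,_=snap("scene","s2")
c,E=cam("wrist",o)
O=np.array([.452,.256,0]);R=rz(-4)
for P in([[x,y,.006] for x,y in((-.055,-.05),(.055,-.05),(.055,.05),(-.055,.05))],[[0,-.03,.066],[0,.03,.066]],[[0,.042,.122],[0,.042,.076]]):
    cv2.polylines(im,[proj(np.array(P)@R.T+O,c,E).astype(int)],len(P)==4,(0,0,255),1)
p=proj(O+[0,0,.07],c,E)[0].astype(int);print(p)
x0,y0=np.clip(p-[100,110],0,[360,200])
a=cv2.resize(im[y0:y0+220,x0:x0+200],(480,528),interpolation=cv2.INTER_CUBIC)
b=cv2.resize(s[160:292,200:280],(320,528),interpolation=cv2.INTER_CUBIC);print(x0,y0)
cv2.imwrite("pics/m3.png",cv2.convertScaleAbs(np.hstack([a,b]),alpha=1.5))
E
```

```text
[0.3551 0.2533 0.3042] [[-0.0805  0.0111  0.9967]
 [-0.9967 -0.0046 -0.0805]
 [ 0.0037 -0.9999  0.0114]]
[268  95]
168 0
```

View pics/m3.png

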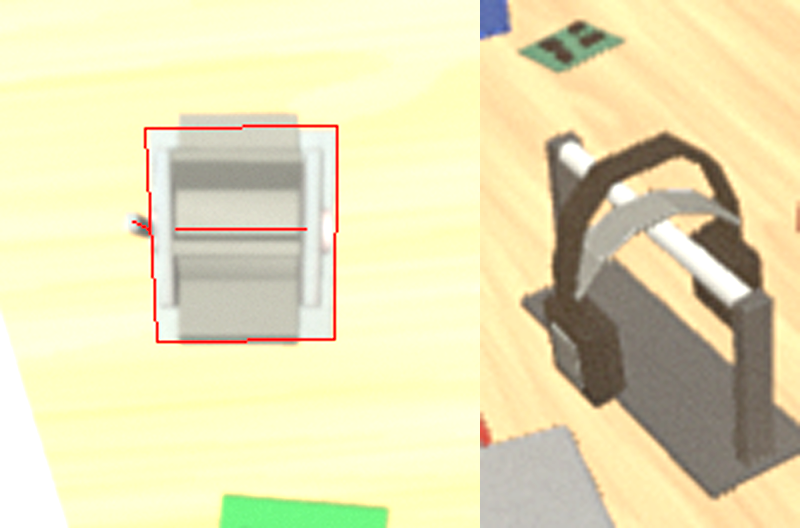

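The headset hangs by its strap on the bar with a cup on each side. The marker overlay fits the image within about 2 mm. Next I'll estimate the wheel angle by ray-casting a model against the wrist profile.

```bash
cat > wheel.py <<'E'
from h import *
MO=np.array([.452,.256,0]);MY=-4
def rays(us,vs,c,E):
    Rc=E[:3,:3];o=Rc.T@-E[:3,3]
    d=np.c_[(us-c["cx"])/c["fx"],-(vs-c["cy"])/c["fy"],-np.ones(len(us))]@Rc
    R=rz(MY);return (o-MO)@R-[0,0,.066],d@R
def ids(th,o,d):
    """surface id per ray in the x-z plane of wheel (extruded in y)"""
    n=len(d);ox,oz=o[0],o[2];dx,dz=d[:,0],d[:,2]
    T=(-.060-oz)/dz;x=ox+T*dx;I=np.where(abs(x)<.055,1,2)
    A=dx*dx+dz*dz;B=ox*dx+oz*dz;D=B*B-A*(ox*ox+oz*oz-.032**2)
    t=np.where(D>0,(-B-np.sqrt(np.maximum(D,0)))/A,9e9);m=t<T
    a=np.degrees(np.arctan2(ox+t*dx,oz+t*dz));I=np.where(m,100+np.floor((a-np.degrees(th))/45),I);T=np.where(m,t,T)
    for k in range(8):
        al=th+k*np.pi/4;h,r=(.006,.058) if k==0 else(.003,.050)
        u=np.array([np.sin(al),np.cos(al)]);w=np.array([np.cos(al),-np.sin(al)])
        pu,pw=ox*u[0]+oz*u[1],ox*w[0]+oz*w[1];du,dw=dx*u[0]+dz*u[1],dx*w[0]+dz*w[1]
        for f,tt,ok in((0,(r-pu)/du,lambda t:abs(pw+t*dw)<h),(1,(h-pw)/dw,lambda t:(pu+t*du>.02)&(pu+t*du<r)),(2,(-h-pw)/dw,lambda t:(pu+t*du>.02)&(pu+t*du<r))):
            m=ok(tt)&(tt<T)&(tt>0);I=np.where(m,200+k*3+f,I);T=np.where(m,tt,T)
    return I
def fit(im,o,show=True):
    c,E=cam("wrist",o)
    g=cv2.cvtColor(im,cv2.COLOR_BGR2GRAY).astype(float)
    R=rz(MY);P=proj(np.array([[x,0,.066] for x in(-.075,.075)])@R.T+MO,c,E)
    vs=np.arange(max(int(P[:,1].min()),0),min(int(P[:,1].max()),245));us=P[0,0]+(vs-P[0,1])*(P[1,0]-P[0,0])/(P[1,1]-P[0,1])
    prof=np.mean([cv2.remap(g,(us+s).astype(np.float32)[None],vs.astype(np.float32)[None],1)[0] for s in range(-14,15,2)],0)
    oo,d=rays(us,vs.astype(float),c,E);best=[]
    for th in np.radians(np.arange(-135,48,.5)):
        e=0
        for dz in(0,):
            I=ids(th,oo,d);e=sum(((prof[I==i]-prof[I==i].mean())**2).sum() for i in np.unique(I))/len(prof)
        best.append((e,np.degrees(th)))
    best=sorted(best);loc=[]
    for e,t in best:
        if all(abs(t-q[1])>6 for q in loc): loc.append((round(e,1),round(float(t),1)))
    print("angle candidates (resid, deg):",loc[:6]);return loc[0][1]
E
python3 - <<'E'
from wheel import *
im=cv2.imread("pics/w1.png");d=np.load("pics/w1.npz")
o=dict(tool_pos=d["p"],tool_rot=d["r"]);t=fit(im,o)
c,E=cam("wrist",o);a=cv2.resize(im[20:160,215:315],(400,560),interpolation=cv2.INTER_CUBIC)
s=cv2.imread("pics/s2.png");b=cv2.resize(s[230:295,322:382],(400,433),interpolation=cv2.INTER_CUBIC)
b=cv2.copyMakeBorder(b,0,127,0,0,0);m=cv2.normalize(np.hstack([a,b]),None,0,255,32)
cv2.imwrite("pics/m4.png",m)
E
```

```text
angle candidates (resid, deg): [(np.float64(33.5), -56.5), (np.float64(63.4), -116.5), (np.float64(73.6), -68.5), (np.float64(98.9), -14.5), (np.float64(111.2), 33.5), (np.float64(114.4), -109.5)]
```

View pics/m4.png

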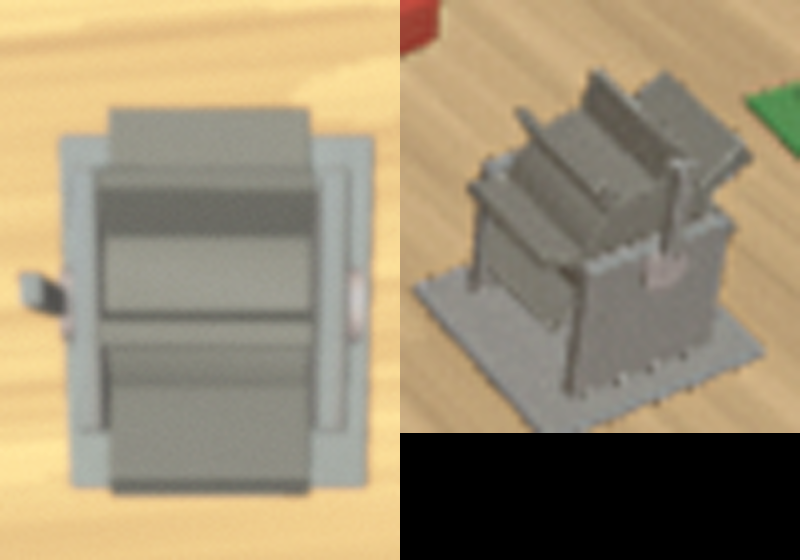

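The fit gives θ ≈ -56.5° (residual 33 vs 63 for the next candidate). The close view agrees: the large plate leans to the robot side.

Plan with the fingers closed:
1. Drop the tips between the large ridge and the next one, at -11.5°.
2. Push that ridge in +x until θ is about -20°.
3. Finish by pushing the large ridge's own back face upright.

Request:
play_rows(
  series=[
    [20, 2, -15, 0.002, 0.005, 0.005],
    [25, 2, -25, 0.003, 0.006, 0.005],
    [20, 1, -30, 0, 0, 0],
    [5, 0, -30, 0, 0, 0],
    [0, 0, -25, 0, 0, 0],
    [0, 0, -15, 0, 0, 0],
    [0, 0, -5, 0, 0, 0],
    [0, 0, 0, 0, 0, 0],
  ],
)

```text
time_s: 15.45
tool_pos: [0.4356, 0.2507, 0.1546]
tool_rot: [[-0.077, 0.004, 0.997], [-0.997, -0.003, -0.077], [0.002, -1.0, 0.005]]
contact_force: [-0.3, -0.1, 1.0]
width: 0.0006
```

Request:
play_rows(
  series=[
    [-6, 4, 0, 0, 0, 0],
    [-5, 3, 0, 0, 0, 0],
    [0, 0, 0, 0, 0, 0],
    [0, 0, -5, 0, 0, 0],
    [0, 0, -5, 0, 0, 0],
    [0, 0, -4, 0, 0, 0],
    [0, 0, 0, 0, 0, 0],
    [0, 0, 0, 0, 0, 0],
  ],
)

```text
time_s: 16.45
tool_pos: [0.4251, 0.2591, 0.1423]
tool_rot: [[-0.076, 0.009, 0.997], [-0.997, -0.001, -0.076], [0.0, -1.0, 0.009]]
contact_force: [0.3, -0.5, -0.3]
width: 0.0003
```

Request:
play_rows(
  series=[
    [0, 0, -6, 0, 0.004, 0],
    [0, 0, -8, 0, 0.004, 0],
    [0, 0, -8, 0, 0, 0],
    [0, 0, -6, 0, 0, 0],
    [0, 0, -4, 0, 0, 0],
    [0, 0, -2, 0, 0, 0],
    [0, 0, 0, 0, 0, 0],
    [0, 0, 0, 0, 0, 0],
  ],
)

```text
time_s: 17.45
tool_pos: [0.425, 0.2589, 0.1057]
tool_rot: [[-0.076, -0.0, 0.997], [-0.997, -0.001, -0.076], [0.001, -1.0, -0.0]]
contact_force: [-0.4, -0.8, 0.1]
width: 0.0005
```

Request:
play_rows(
  series=[
    [4, 0, 0, 0, 0, 0],
    [4, -0.5, 0, 0, 0, 0],
    [4, 0, 0, 0, 0, 0],
    [4, -0.5, 0, 0, 0, 0],
    [4, 0, 0, 0, 0, 0],
    [4, -0.5, 0, 0, 0, 0],
    [0, 0, 0, 0, 0, 0],
    [0, 0, 0, 0, 0, 0],
  ],
)

```text
time_s: 18.45
tool_pos: [0.4494, 0.2575, 0.1055]
tool_rot: [[-0.077, -0.003, 0.997], [-0.997, -0.001, -0.077], [0.001, -1.0, -0.003]]
contact_force: [-2.1, 0.2, 0.1]
width: 0.0001
```

Request:
play_rows(
  series=[
    [3, 0, 0, 0, 0, 0],
    [3, -0.5, 0, 0, 0, 0],
    [3, 0, 0, 0, 0, 0],
    [2, 0, 0, 0, 0, 0],
    [0, 0, 0, 0, 0, 0],
    [-2, 0, 0, 0, 0, 0],
    [0, 0, 10, 0, 0, 0],
    [0, 0, 15, 0, 0, 0],
  ],
)

```text
time_s: 19.45
tool_pos: [0.4594, 0.2565, 0.1312]
tool_rot: [[-0.076, -0.003, 0.997], [-0.997, -0.002, -0.076], [0.002, -1.0, -0.002]]
contact_force: [0.0, 0.1, -0.2]
width: 0.0004
```

Request:
play_rows(
  series=[
    [0, 0, 20, 0, 0, 0],
    [-20, 0, 30, 0, 0, 0],
    [-30, 1, 30, 0, 0, 0],
    [-20, 1, 30, 0, 0, 0],
    [-20, 0, 30, 0, 0, 0],
    [-8, 0, 10, 0, 0, 0],
    [0, 0, 0, 0, 0, 0],
    [0, 0, 0, 0, 0, 0],
  ],
)

```text
time_s: 20.45
tool_pos: [0.3631, 0.2592, 0.2963]
tool_rot: [[-0.078, 0.015, 0.997], [-0.997, 0.005, -0.078], [-0.006, -1.0, 0.015]]
contact_force: [-0.2, -0.8, -0.2]
width: 0.0004
```

```bash
python3 - <<'E'
from wheel import *
im,o=snap("wrist","w2");print(o["time_s"],o["tool_pos"],o["tool_rot"][:,1]);fit(im,o)
E
```

```text
20.45 [0.3631 0.2592 0.2963] [ 0.0149  0.0046 -0.9999]
angle candidates (resid, deg): [(np.float64(26.7), -16.0), (np.float64(75.6), -60.0), (np.float64(82.7), 31.5), (np.float64(93.4), 4.5), (np.float64(98.3), -105.0), (np.float64(99.7), -37.5)]
```

Request:
play_rows(
  series=[
    [15, 0, -15, -0.003, 0.008, 0],
    [18, 0, -30, -0.002, 0.007, 0],
    [10, 0, -32, 0, 0, 0],
    [0, 0, -30, 0, 0, 0],
    [0, 0, -20, 0, 0, 0],
    [0, 0, -12, 0, 0, 0],
    [0, 0, 0, 0, 0, 0],
    [0, 0, 0, 0, 0, 0],
  ],
)

```text
time_s: 21.5
tool_pos: [0.4062, 0.2561, 0.1442]
tool_rot: [[-0.081, -0.014, 0.997], [-0.997, -0.007, -0.081], [0.008, -1.0, -0.013]]
contact_force: [0.2, 0.2, 0.7]
width: 0.0003
```

Request:
play_rows(
  series=[
    [1, 2, -4, 0.003, -0.006, 0.003],
    [1, 1, -7, 0.003, -0.006, 0.003],
    [0, 0, -8, 0, 0, 0],
    [0, 0, -6, 0, 0, 0],
    [0, 0, -5, 0, 0, 0],
    [0, 0, -3, 0, 0, 0],
    [0, 0, 0, 0, 0, 0],
    [0, 0, 0, 0, 0, 0],
  ],
)

```text
time_s: 22.5
tool_pos: [0.4096, 0.26, 0.1109]
tool_rot: [[-0.074, 0.003, 0.997], [-0.997, 0.001, -0.074], [-0.001, -1.0, 0.003]]
contact_force: [-0.2, -0.2, 0.0]
width: 0.0008
```

Request:
play_rows(
  series=[
    [4, 0, 0, 0, 0, 0],
    [4, -0.5, 0, 0, 0, 0],
    [4, 0, 0, 0, 0, 0],
    [3, -0.5, 0, 0, 0, 0],
    [3, 0, 0, 0, 0, 0],
    [3, -0.5, 0, 0, 0, 0],
    [2, 0, 0, 0, 0, 0],
    [0, 0, 0, 0, 0, 0],
  ],
)

```text
time_s: 23.5
tool_pos: [0.4335, 0.2586, 0.1114]
tool_rot: [[-0.074, 0.001, 0.997], [-0.997, 0.001, -0.074], [-0.002, -1.0, 0.001]]
contact_force: [-0.9, 0.3, 1.8]
width: 0.0002
```

```bash
python3 - <<'E'
from wheel import *
im,o=snap("wrist","w3");print(o["time_s"],o["tool_pos"],o["tool_rot"][:,1],o["contact_force"]);fit(im,o)
s,_=snap("scene","s3")
a=cv2.resize(s[215:295,310:390],(480,480),interpolation=cv2.INTER_CUBIC)
b=cv2.resize(im[40:280,180:400],(320,349))
cv2.imwrite("pics/m5.png",np.hstack([a,cv2.copyMakeBorder(b,0,131,0,0,0)]))
E
```

```text
23.5 [0.4335 0.2586 0.1114] [ 0.0009  0.0015 -1.    ] [-0.8865  0.2671  1.7512]
angle candidates (resid, deg): [(np.float64(33.1), -2.0), (np.float64(80.6), -40.5), (np.float64(80.6), -130.5), (np.float64(80.6), -85.5), (np.float64(93.2), 47.5), (np.float64(132.9), -92.5)]
```

View pics/m5.png

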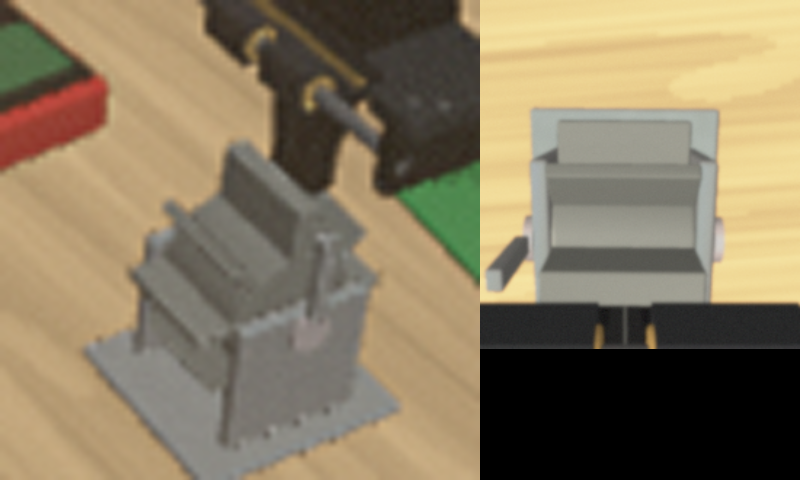

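The fit gives -2° and the finger geometry about -3°. I'll push about 2 mm more, back off and measure.

Request:
play_rows(
  series=[
    [1.2, 0, 0, 0, 0, 0],
    [1, 0, 0, 0, 0, 0],
    [0, 0, 0, 0, 0, 0],
    [0, 0, 0, 0, 0, 0],
    [-4, 0, 0, 0, 0, 0],
    [-8, 0, 0, 0, 0, 0],
    [-8, 0, 5, 0, 0, 0],
    [0, 0, 20, 0, 0, 0],
  ],
)

```text
time_s: 24.6
tool_pos: [0.4132, 0.2579, 0.1354]
tool_rot: [[-0.074, -0.001, 0.997], [-0.997, 0.0, -0.074], [0.0, -1.0, -0.001]]
contact_force: [0.9, 0.2, -0.3]
width: 0.0007
```

Request:
play_rows(
  series=[
    [0, 0, 30, 0, 0, 0],
    [-8, 0, 35, 0, 0, 0],
    [-15, 0, 35, 0, 0, 0],
    [-15, 0, 35, 0, 0, 0],
    [-10, 0, 20, 0, 0, 0],
    [0, 0, 10, 0, 0, 0],
    [0, 0, 0, 0, 0, 0],
    [0, 0, 0, 0, 0, 0],
  ],
)

```text
time_s: 25.6
tool_pos: [0.3611, 0.2578, 0.308]
tool_rot: [[-0.073, 0.004, 0.997], [-0.997, 0.002, -0.073], [-0.002, -1.0, 0.004]]
contact_force: [-0.6, -0.1, -1.3]
width: 0.0007
```

```bash
python3 - <<'E'
import wheel
from wheel import *
im,o=snap("wrist","w4");print(o["time_s"],o["tool_pos"],o["tool_rot"][:,1])
for im,o,n in((im,o,"now"),)+tuple((cv2.imread(f"pics/{k}.png"),dict(tool_pos=np.load(f"pics/{k}.npz")["p"],tool_rot=np.load(f"pics/{k}.npz")["r"]),k) for k in("w3","w1")):
  for dx in(-.003,0,.003):
    wheel.MO=np.array([.452+dx,.256,0]);print(n,dx);fit(im,o)
E
```

```text
25.6 [0.3611 0.2578 0.308 ] [ 0.0041  0.002  -1.    ]
now -0.003
angle candidates (resid, deg): [(np.float64(50.6), -43.0), (np.float64(56.0), 47.0), (np.float64(70.8), -133.0), (np.float64(73.2), 36.0), (np.float64(74.9), 4.0), (np.float64(76.0), 28.5)]
now 0
angle candidates (resid, deg): [(np.float64(25.2), -46.5), (np.float64(25.9), 0.0), (np.float64(28.5), -135.0), (np.float64(32.2), 42.0), (np.float64(39.8), 33.0), (np.float64(39.9), -7.5)]
now 0.003
angle candidates (resid, deg): [(np.float64(75.4), 38.5), (np.float64(76.7), -51.0), (np.float64(80.0), -115.0), (np.float64(87.4), -57.0), (np.float64(94.3), 29.5), (np.float64(96.9), -6.0)]
w3 -0.003
angle candidates (resid, deg): [(np.float64(88.7), 1.0), (np.float64(93.3), -126.5), (np.float64(93.3), -81.5), (np.float64(93.3), -36.5), (np.float64(187.7), -133.5), (np.float64(187.7), -88.5)]
w3 0
angle candidates (resid, deg): [(np.float64(33.1), -2.0), (np.float64(80.6), -40.5), (np.float64(80.6), -130.5), (np.float64(80.6), -85.5), (np.float64(93.2), 47.5), (np.float64(132.9), -92.5)]
w3 0.003
angle candidates (resid, deg): [(np.float64(100.5), -6.0), (np.float64(103.0), 41.0), (np.float64(106.1), -50.0), (np.float64(106.1), -95.0), (np.float64(134.2), -134.5), (np.float64(134.8), -43.5)]
w1 -0.003
angle candidates (resid, deg): [(np.float64(78.3), -10.0), (np.float64(89.0), -50.0), (np.float64(91.1), 47.0), (np.float64(93.0), 21.0), (np.float64(99.7), 37.0), (np.float64(109.4), -3.5)]
w1 0
angle candidates (resid, deg): [(np.float64(33.5), -56.5), (np.float64(63.4), -116.5), (np.float64(73.6), -68.5), (np.float64(98.9), -14.5), (np.float64(111.8), 33.5), (np.float64(114.4), -109.5)]
w1 0.003
angle candidates (resid, deg): [(np.float64(61.0), -76.0), (np.float64(71.8), -64.5), (np.float64(75.1), -109.5), (np.float64(75.7), -82.5), (np.float64(134.5), -101.5), (np.float64(143.2), -116.5)]
```

Now θ ≈ 0 with the marker pose confirmed (dx = 0 gives the lowest residual). I'll do a final visual check of the wheel and headset.

```bash
python3 - <<'E'
from wheel import *
s,o=snap("scene","s4");im=cv2.imread("pics/w4.png");d=np.load("pics/w4.npz")
c,E=cam("wrist",dict(tool_pos=d["p"],tool_rot=d["r"]));R=rz(MY)
cs,Es=cam("scene")
def ov(im,c,E,sc,x0,y0,x1,y1):
    b=cv2.resize(im[y0:y1,x0:x1],None,fx=sc,fy=sc,interpolation=cv2.INTER_CUBIC)
    for t,col in((0,(0,0,255)),):
        a=np.radians(t);u=np.array([np.sin(a),0,np.cos(a)]);w=np.array([np.cos(a),0,-np.sin(a)])
        P=[.058*u+k*.006*w+[0,y,.066] for k,y in((-1,-.027),(1,-.027),(1,.027),(-1,.027))]
        cv2.polylines(b,[((proj(np.array(P)@R.T+MO,c,E)-[x0,y0]+.5)*sc).astype(int)],True,col,1)
    return b
a=ov(im,c,E,4,215,20,315,160);b=ov(s,cs,Es,5,320,225,400,295)
h=cv2.resize(s[180:290,200:300],(400,210*1))
m=np.zeros((560,800,3),np.uint8);m[:560,:400]=a[:560,:400];m[:350,400:]=b;m[350:560,400:]=h
cv2.imwrite("pics/m6.png",m)
E
```

```text
(no output)
```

View pics/m6.png

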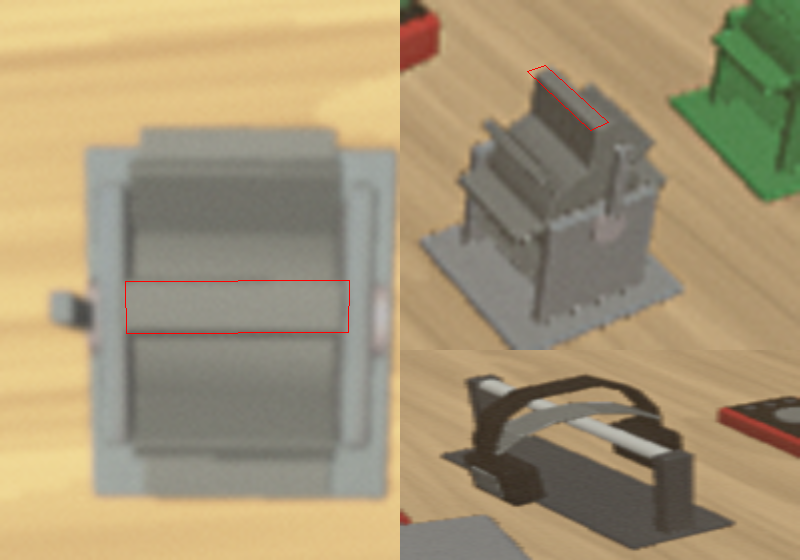

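The wrist view shows the large ridge's top face exactly filling the θ=0 outline, level with the pointer. The headset hangs on the bar, cups on both sides, and the arm is clear. Handing in.

```bash
python3 -c "
from rig import job,ctrl
print(ctrl.get_obs()['time_s']);print(job.hand_in())"
```

```text
25.7
the job is handed in; nothing more can be done
None
```

The headset now hangs on the rack's bar by its inner strap, a cup on each side. After that I rolled the grey wheel up until its large ridge stood upright beside the pointer. I handed in at 25.7 s, with the arm clear of everything; no verdict came back.

- **Headset:** I gripped it by the outer bow and lowered it slowly; the load on the gripper fell from 3.9 N to 0.9 N as the bar took it. Pictures taken after release and at the end show it hanging steadily.
- **Wheel:** it started at about -56°. I pushed it by its ridges in two stages with the fingers closed, to about -16° and then upright; the highest contact force I read at the end of a move was about 2 N.
- **Last checks:** the final wrist picture puts the large ridge on the 0° outline, good to about 1–2°. The automatic angle fit scored a one-ridge-off reading (-46.5°) as well as 0° (25.2 against 25.9). The size of the ridge in the pictures and the earlier steps rule that out. In the scene camera picture the outline sits a few millimetres off.
- **Other things on the bench:** nothing else was touched as far as I could tell, but I did not check each item separately.

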